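# Hold a pickup cartridge in the inspection hood

### The arm

A 6-joint arm with a two-finger parallel gripper is mounted at the origin on the work surface. World frame = base frame: x ahead of the robot, y to its left, z up, the work surface at z = 0. Lengths are in m, angles in degrees, forces in N, time in s.
With the tool pointing down it reaches from about 0.4 to 0.825 m from the base axis. Payload 7 kg.
Tool frame: the origin (TCP) lies on the centre line of the jaws, within the pads' length; the fingertips stand 19 mm ahead of it and the grasp point (between the pads) is the TCP (r.tip_extent is the distance from the TCP to the fingertips, in m); z points along the fingers, y is the line along which they close (so a half turn about z gives the same grasp; the last joint's range is limited). The gripper opens to 88 mm and grips with 3 to 60 N. Pads are 19 mm wide; open, the fingers measure 130 mm over their backs; the gripper's body (78 mm by 193 mm) begins 47 mm behind the grasp point.
Start: joints at [89.903, 20.546, 0.682, 0, -70.136, -16.507], TCP at [0.193, 0.647, 0.246] pointing down, gripper open.
Joint ranges: [-176.03, 176.03], [-82.01, 121.73], [-58.28, 71.71], [-173.87, 95.51], [-174.79, -0.11], [-173.66, 173.66]. Speed limits (degrees/s): [136.94, 136.94, 172.46, 180, 180, 180].

### API

Orientations are given as [roll, pitch, yaw] about the fixed x, y, z axes, in that order (R = Rz(yaw) Ry(pitch) Rx(roll)).
In Python, from plant import r gives the robot as it stands. The module is installed in compiled form; this text tells all that it offers.
- The arm moves only by the tool jog_arm, never from a script. Its argument "deltas" is a list that holds one entry, the list of rows, each a list of 5 numbers: the opening, from -1 (shut) to 1 (fully open), then the shift along the world's x, y, z in cm, then the turn about the world's z in rad. In form: [[[claw, dx, dy, dz, turn], ...]]. A call has 1 to 8 rows; each row shifts and turns the commanded pose from where the row before left it; what a row does not reach is not made up. A row lasts 1/8 s, in which the tool goes at most 62.5 mm and 10.7 degrees, less where a joint would pass 70% of its speed; a pose out of reach is approached as far as the arm can. A call with a gripper value outside its range is refused whole. The fingers move at their own pace and stop on an object; "force" is the grip in N (left out, the last holds). Time passes only in rows, so rows that do not move let the fingers close. It gives the time, the measured TCP pose, the force, the opening and the grip force at its end, in the units of the state.
- r.get_state(): the state, without advancing time (a new reading comes with each control period).
- r.capture(name): name is "scene" or "top" or "wrist"; returns the picture (384x512x3 uint8, blue, green, red); there is no depth.
- r.camera_info(name): a dict with "fx", "fy", "cx", "cy" (pixels), "k1" (the pictures are not rectified: a ray, as slopes to the right and down, at radius r is drawn at 1 + k1 r^2 times it, then the intrinsics apply), "view" (4x4, takes a point from world to camera coordinates). Camera axes: x right, y up, looking along -z (the intrinsics and any distortion apply to the point x, -y, -z); pixel columns grow to the right and rows downward; lengths in m; the calibration is good to about 2 mm. A picture is of the moment at which its call begins: read the wrist's pose just before it. camera_info takes no time and is no camera call; for the wrist camera it gives the pose at the moment of the call.
- r.close_job(): hands the job in; it is judged then, once.
The state is a dict: "time_s": time; "joints": joint angles; "qd": joint speeds; "joint_torque": joint torques, N m; "tcp_pos": TCP position; "eef_rot": TCP orientation; "contact_force": force on the tool from outside, world axes, zero at the start; "moment": the same for the moment, N m; "gripper_width": finger opening in m; "gripper_force": force on a finger pad.
Only numpy, scipy, OpenCV 4.12 (cv2) and the standard library are available. Lean on these libraries where they do the work, as an engineer would, in place of code of your own. Each camera call takes 0.05 s, during which the arm holds its last target. There are 200 camera calls.

### The job

Take the flat cartridge carrier (the one with the block-shaped head) out of the rack by its head and lower its blade gently through the slot in the top of the inspection hood, never pushing the carrier against the hood with more than about 20 N. Stop when the black cartridge at the blade's end is level with the middle of the hood's side windows, its head still clear above the hood, and finish while holding it there upright and still, without letting go. Leave the round-headed rod in the rack and the vice, the jar and the screwdriver where they are.

Things in the scene. Friction and masses are not known exactly. Their poses are not given: they have to be found in the camera images.
- carrier: Loose aluminium cartridge carrier, 0.08-0.17 kg, upright, head resting on the rack plate, blade hanging in either rack slot. Origin: centre of the head's underside; z up. Head 18 (x) by 40 (y) mm, z 0 to 45. Blade 8 (x) by 30 (y) mm, z 0 down to -70, a black pickup cartridge (18 wide, 20 high) flush in its lower end. Symmetric: a half turn about z is as good.
- cartridge (a point): Reference point in the middle of the black cartridge near the blade's lower end, on the carrier's axis 60 mm below the underside of its head (10 mm above the blade's tip). Axes as the carrier's.
- rack: Fixed rack: grey painted metal plate 70 (x) by 190 (y) by 6 mm, top 90 mm above the table, on two end walls. Two through slots 12 (x) by 34 (y) mm centred at y = -45 and +45 mm: one holds the carrier, the other the calibration rod. Origin on the table under the plate's centre, z up. Stands left or right, turned up to 0.4 rad.
- hood: Fixed hollow aluminium box 100 by 100 mm, top 100 mm above the table, base 160 (x) by 130 (y) by 8 mm. Origin on the table under its centre, z up. Slot in its 8 mm top plate (slot). Open windows 60 wide, 36 high, centred 50 mm above the table, in the +x and -x walls. Black viewing barrel, 34 mm across, outside the -x window out to x = -130. On the rack's other side, turned up to 0.4 rad.
- slot (a point): Centre of the slot's mouth in the hood's top face, 100 mm above the table. Axes as the hood's: slot 10 mm across (x) and 32 mm long (y), 2 mm more than the blade each way, with 2 mm chamfers at the mouth.
- window (a point): Point inside the hood on the slot's axis, level with the middle of the windows, 50 mm below the slot's mouth. Axes as the hood's.
- cal_rod: Calibration rod, loose, hanging in the other slot of the rack: round aluminium head 28 mm across and 28 mm high, round rod 9 mm across and 68 mm long below. Origin: centre of the underside of the head. To be left alone.
- vice: Small round perforated aluminium vice with a thumbscrew, loose, 80 mm across its foot and 32 mm high. Origin: centre of the underside. To be left alone.
- jar: Small amber glass jar with a black cap, loose, 40 mm across, about 45 mm high. Origin: centre of the underside. To be left alone.
- driver: Screwdriver lying on the table, loose, 160 mm long. To be left alone.
There are look-alikes about, which are no part of the job. What is shaped like the carrier but blue or yellow is not meant.

How it is judged:
By the outcome, as a careful person would: the job done as asked, in the order asked, and still so for the second after the job is handed in, while the arm keeps its last pose, push and grip.
It also fails if it takes over 45 s, if anything falls off the work surface, if the arm or the gripper's body presses on something with over 40 N, if the wrist force passes 120 N, or if a joint passes its speed limit or range.

## Working session

There is one attempt and no reset: what is moved stays moved. The work goes in short steps, Python scripts to look and compute and a tool call to move; the robot and the scene stay as the last step left them, time stands still between calls to the robot, and variables do not carry over. Pictures are saved under pics/ and viewed, at most 10 in all, crops included, and the job is handed in when it is done.

Besides the shell and the picture viewer there is one more tool, called after "Call:" by a JSON object that holds its "op" and its "data". jog_arm: Moves the arm, as the interface text tells. Its arguments: {"type":"object","properties":{"deltas":{"type":"array"},"force":{"type":"number"}},"required":["deltas"]}

```bash
mkdir -p pics; cat > h.py <<'E'
import numpy as np, cv2
from plant import r
def save(n,f):
    im=r.capture(n); cv2.imwrite(f'pics/{f}.png',im); return im
def K(i): return np.array([[i['fx'],0,i['cx']],[0,i['fy'],i['cy']],[0,0,1.]])
def ray(i,uv):
    x=(uv[0]-i['cx'])/i['fx'];y=(uv[1]-i['cy'])/i['fy'];a,b=x,y
    for _ in range(20):
        s=1+i['k1']*(a*a+b*b);a,b=x/s,y/s
    V=np.array(i['view']);R=V[:3,:3];t=V[:3,3]
    return -R.T@t, R.T@np.array([a,-b,-1.])
def at_z(i,uv,z):
    o,d=ray(i,uv);return o+d*(z-o[2])/d[2]
def proj(i,P):
    V=np.array(i['view']);p=V[:3,:3]@np.array(P)+V[:3,3]
    a,b=p[0]/-p[2],-p[1]/-p[2];s=1+i['k1']*(a*a+b*b)
    return np.array([i['fx']*a*s+i['cx'],i['fy']*b*s+i['cy']])
E
python3 - <<'E'
from h import *
a=save('scene','s0');b=save('top','t0')
for n in('scene','top'):
    i=r.camera_info(n);V=np.array(i['view']);print(n,i['fx'],i['k1'],(-V[:3,:3].T@V[:3,3]).round(3),V[:3,:3].round(2).tolist())
cv2.imwrite('pics/t0b.png',cv2.resize(b,(800,600),interpolation=cv2.INTER_CUBIC))
print(r.get_state())
E
```

```text
scene 350.1453615637387 -0.07208926833081368 [0.957 0.635 0.559] [[-0.86, 0.51, -0.01], [-0.28, -0.45, 0.85], [0.43, 0.73, 0.53]]
top 432.20040395992663 -0.10973811992153626 [ 0.369 -0.023  1.093] [[0.04, -1.0, 0.0], [0.98, 0.04, 0.21], [-0.21, -0.01, 0.98]]
{'time_s': 0.1, 'joints': array([ 8.99032068e+01,  2.05870657e+01,  6.40140305e-01, -1.68537363e-02,
       -7.01363180e+01, -1.65055759e+01]), 'qd': array([-0.08035541, -0.11562394,  0.12410287,  0.05425363,  0.05661704,
       -0.12684805]), 'joint_torque': array([-1.01156464e-03, -5.84160304e+01,  2.93747413e+01,  7.01548621e+00,
        1.00908711e-02, -5.16737475e-05]), 'tcp_pos': array([0.19279305, 0.64646334, 0.24473062]), 'eef_rot': array([ 1.79915685e+02, -8.46056721e-03, -1.66081010e+01]), 'contact_force': array([-0.83303295,  0.38085579, -0.21418584]), 'moment': array([ 0.01862979, -0.02987379,  0.01709568]), 'gripper_force': 0.0, 'gripper_width': 0.08740727807053021}
```

View pics/t0b.png

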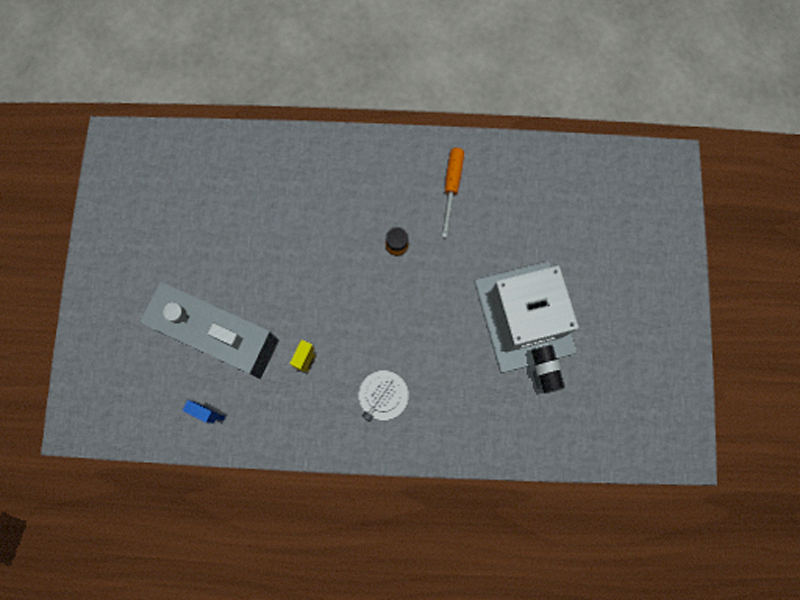

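View pics/s0.png

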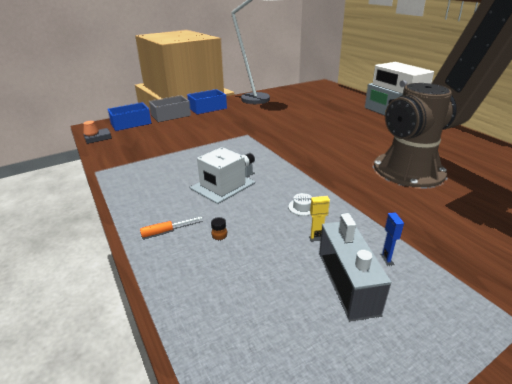

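Top view (800x600 scale): the rack is at the left, with the carrier's rectangular head at about (222,335) and the round rod head at (173,312). The hood is at the right with its slot near (538,304). The yellow look-alike at (302,356) and the blue one at (203,411) stand off the rack. Next I enlarge the carrier and the hood.

```bash
python3 - <<'E'
import cv2,numpy as np
b=cv2.imread('pics/t0.png')
f=lambda x0,y0:cv2.resize(b[y0:y0+75,x0:x0+100],(800,600),interpolation=cv2.INTER_CUBIC)
A=f(90,175);B=f(295,160)
cv2.imwrite('pics/ab.png',np.vstack([cv2.resize(A,(400,300)),cv2.resize(B,(400,300))]))
cv2.imwrite('pics/a.png',A);cv2.imwrite('pics/b.png',B)
E
```

```text
(no output)
```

View pics/a.png

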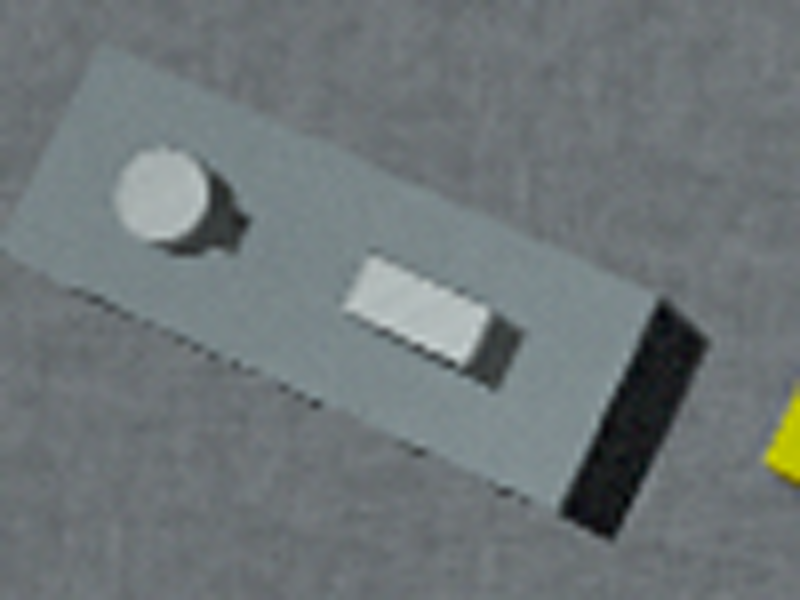

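View pics/b.png

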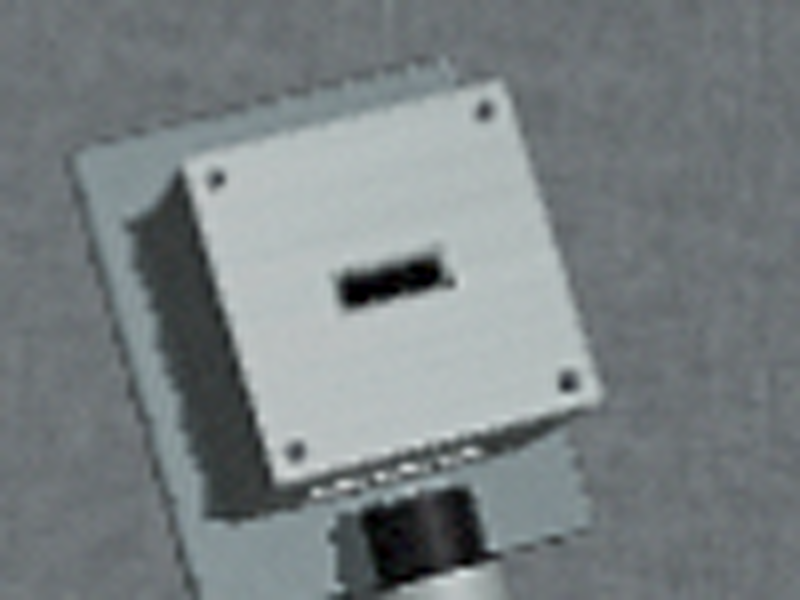

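Crop a shows the carrier's head-top corners at (370,255), (493,308), (466,366) and (343,310). Its rack plate corners are at (104,44), (662,300), (563,512) and (5,252). Crop b shows the hood-top corners at (183,162), (505,80), (602,403) and (277,487), with the slot centred near (393,280).

```bash
python3 - <<'E'
from h import *
i=r.camera_info('top')
def m(name,c,off,z):
    P=np.array([at_z(i,(off[0]+(u+.5)/8-.5,off[1]+(v+.5)/8-.5),z)[:2] for u,v in c])
    L=lambda k:P[(k+1)%4]-P[k]
    e1=(L(0)-L(2))/2;e2=(L(1)-L(3))/2
    print(name,P.mean(0).round(4),'L',np.linalg.norm(e1).round(4),np.linalg.norm(e2).round(4),'ang',np.degrees(np.arctan2(e1[1],e1[0])).round(1),np.degrees(np.arctan2(e2[1],e2[0])).round(1));return P.mean(0)
m('head',[(370,255),(493,308),(466,366),(343,310)],(90,175),.135)
m('rack',[(104,44),(662,300),(563,512),(5,252)],(90,175),.09)
m('hood',[(183,162),(505,80),(602,403),(277,487)],(295,160),.1)
m('screws',[(216,179),(485,110),(569,382),(296,452)],(295,160),.1)
m('slot',[(337,279),(438,251),(447,281),(345,308)],(295,160),.1)
m('rod',[(115,195),(164,147),(210,195),(162,243)],(90,175),.118)
s=r.get_state();print(s['tcp_pos'],s['eef_rot'])
E
```

```text
head [0.5116 0.2284] L 0.0391 0.0176 ang -110.8 159.2
rack [0.5275 0.2678] L 0.1891 0.0685 ang -111.6 159.8
hood [ 0.5813 -0.2339] L 0.1006 0.1004 ang -73.2 -163.7
screws [ 0.5818 -0.2337] L 0.0843 0.0846 ang -73.2 -163.3
slot [ 0.5818 -0.2337] L 0.0317 0.0091 ang -72.4 -164.0
rod [0.5443 0.3112] L 0.0196 0.0205 ang -41.0 -131.4
[0.19279305 0.64646334 0.24473062] [ 1.79915685e+02 -8.46056721e-03 -1.66081010e+01]
```

Call:
{"op": "jog_arm", "data": {"deltas": [[[0,2.65,-3.5,0,-0.137],[0,2.65,-3.5,0,-0.137],[0,2.65,-3.5,0,-0.137],[0,2.65,-3.5,0,-0.137],[0,2.65,-3.5,0,-0.137],[0,2.65,-3.5,0,-0.137],[0,2.65,-3.5,0,-0.137],[0,2.65,-3.5,0,-0.137]]], "force": 25}}

```text
time_s: 1.1
tcp_pos: [0.4055, 0.3655, 0.2454]
eef_rot: [180.0, -0.0, -79.7]
contact_force: [0.2, 0.1, 0.5]
gripper_width: 0.044
gripper_force: 0.0
```

Call:
{"op": "jog_arm", "data": {"deltas": [[[0,2.65,-3.5,0,-0.137],[0,2.65,-3.5,0,-0.137],[0,2.65,-3.5,0,-0.137],[0,2.65,-3.5,0,-0.137],[0,0,0,0,0],[0,0,0,0,0],[0,0,0,0,0]]]}}

```text
time_s: 1.98
tcp_pos: [0.5104, 0.2275, 0.2455]
eef_rot: [180.0, -0.0, -110.7]
contact_force: [-0.8, -0.2, -0.0]
gripper_width: 0.0438
gripper_force: 0.0
```

```bash
python3 - <<'E'
from h import *
i=r.camera_info('wrist');w=save('wrist','w0');s=r.get_state()
import pickle;pickle.dump({k:(np.array(v) if k=='view' else v) for k,v in i.items()},open('w0.pkl','wb'))
cv2.imwrite('pics/w0b.png',cv2.resize(w,(800,600),interpolation=cv2.INTER_CUBIC))
print(s['time_s'],s['tcp_pos'],s['eef_rot'],s['joints'],s['contact_force'])
print(proj(i,[.5113,.2275,.135]))
E
```

```text
2.025 [0.51043354 0.2275443  0.24554199] [ 1.79995319e+02  4.59229105e-04 -1.10701455e+02] [ 4.40956943e+01  9.65067645e+00 -1.41769942e+01 -4.84339533e-03
 -6.61739071e+01 -6.47951922e+01] [-1.11164349 -0.12485406  0.34380731]
[256.2201207  193.76650572]
```

View pics/w0b.png

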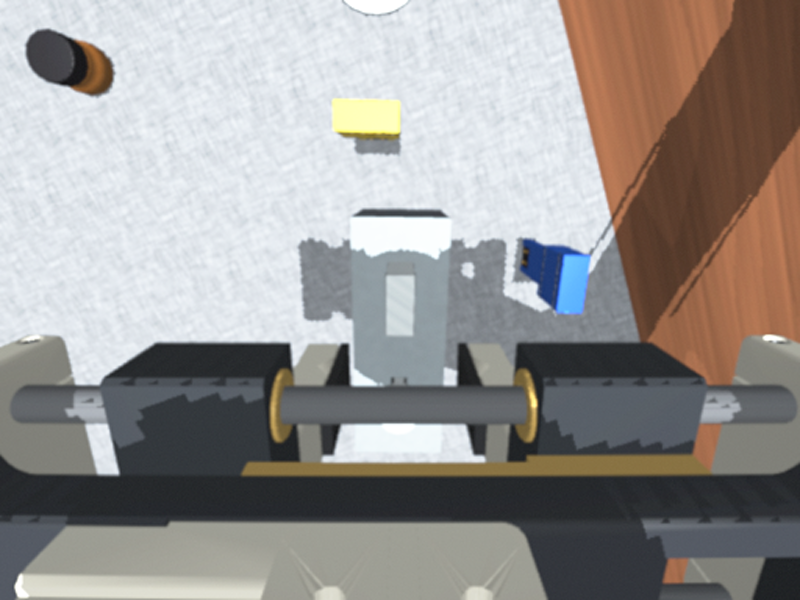

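Wrist view (800x600 scale): the carrier's head top spans about (385–415, 277–336), centred between the jaws and aligned with them. The blue look-alike's top is at (573,284), to the right of the rack. I check the head position and the clearance to it.

```bash
python3 - <<'E'
from h import *
import pickle;i=pickle.load(open('w0.pkl','rb'))
f=512/800
g=lambda u,v,z:at_z(i,((u+.5)*f-.5,(v+.5)*f-.5),z)[:2]
P=[g(u,v,.135) for u,v in((386,277),(415,277),(413,336),(385,336))]
print(np.round(P,4),np.mean(P,0),np.linalg.norm(P[1]-P[0]),np.linalg.norm(P[2]-P[1]))
e=(P[1]+P[2]-P[0]-P[3]);print(np.degrees(np.arctan2(*e[::-1])))
c=np.mean(P,0)
d=np.radians(159.3);ax=np.array([np.cos(d),np.sin(d)]);n=np.array([-ax[1],ax[0]])
for nm,(u,v) in dict(blueL=(557,253),blueR=(588,255),blueF=(582,312),yel=(366,134)).items():
    q=g(u,v,.115)-c;print(nm,q@ax,q@n)
E
```

```text
[[0.5138 0.2087]
 [0.4971 0.215 ]
 [0.5117 0.2509]
 [0.5285 0.2446]] [0.51276604 0.2297897 ] 0.017815574746075855 0.03875222804380133
159.29885160373118
blueL 0.10283172337587289 0.030815115777117978
blueR 0.12338426307656693 0.02951652948988244
blueF 0.12407004589085201 -0.00976923709483637
yel -0.020383874483089114 0.10362564291992708
```

Call:
{"op": "jog_arm", "data": {"deltas": [[[0,0.15,0.15,-3,0],[0,0,0,-3,0],[0,0,0,-3,0],[0,0,0,-2,0],[0,0,0,-1,0],[0,0,0,-0.95,0],[0,0,0,0,0]]]}}

```text
time_s: 2.9
tcp_pos: [0.5122, 0.2284, 0.1159]
eef_rot: [180.0, -0.0, -110.8]
contact_force: [0.3, 0.4, -0.5]
gripper_width: 0.0435
gripper_force: 0.0
```

Call:
{"op": "jog_arm", "data": {"deltas": [[[-1,0,0,0,0],[-1,0,0,0,0],[-1,0,0,0,0],[-1,0,0,0,0],[-1,0,0,0,0],[-1,0,0,0,0]]], "force": 30}}

```text
time_s: 3.65
tcp_pos: [0.5126, 0.2284, 0.1164]
eef_rot: [-180.0, 0.0, -110.8]
contact_force: [-0.7, -0.6, 5.7]
gripper_width: 0.0179
gripper_force: 30.0
```

Call:
{"op": "jog_arm", "data": {"deltas": [[[-1,0,0,0.5,0],[-1,0,0,1,0],[-1,0,0,2,0],[-1,0,0,2.5,0],[-1,0,0,2.5,0],[-1,0,0,2.5,0],[-1,0,0,2.5,0],[-1,0,0,0,0]]]}}

```text
time_s: 4.65
tcp_pos: [0.5132, 0.2289, 0.2535]
eef_rot: [-179.9, 0.2, -110.8]
contact_force: [-0.6, 0.3, -1.7]
gripper_width: 0.0177
gripper_force: 30.0
```

```bash
python3 - <<'E'
from h import *
i=r.camera_info('wrist');w=save('wrist','w1');a=save('scene','s1');s=r.get_state()
print(s['tcp_pos'],s['eef_rot'],s['contact_force'],s['moment'],s['gripper_width'])
A=cv2.resize(a[100:300,256:496],(400,333),interpolation=cv2.INTER_CUBIC)
W=cv2.resize(w[100:300,160:400],(400,333),interpolation=cv2.INTER_CUBIC)
cv2.imwrite('pics/c1.png',np.hstack([A,W]))
E
```

```text
[0.51199621 0.22820765 0.25077981] [ 1.79969346e+02  7.35484189e-03 -1.10810941e+02] [-0.16831836  0.37895629 -1.60387419] [ 0.07016084 -0.06515046 -0.01051953] 0.017706463295196956
```

View pics/c1.png

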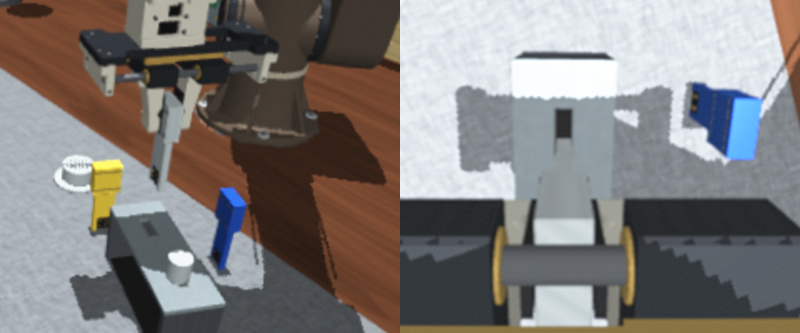

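The left half shows the carrier hanging upright in the jaws, clear of the rack, with the rod still in its slot. In the right half the head top's far edge is at row 219 and the blade tip's far edge near row 140. From these I get the carrier's offset in the grip.

```bash
python3 - <<'E'
from h import *
i=r.camera_info('wrist');s=r.get_state();T=s['tcp_pos'];y=np.radians(s['eef_rot'][2])
ex=np.array([np.cos(y),np.sin(y)]);ey=np.array([np.sin(y),-np.cos(y)])
k=400/240
for nm,u,v,z in(('headL',540,219,.019),('headR',596,219,.019),('tipL',556,140,-.096),('tipR',573,140,-.096)):
    p=at_z(i,(160+(u-400+.5)/k-.5,100+(v+.5)/k-.5),T[2]+z)[:2]-T[:2];print(nm,(p@ex*1e3).round(1),(p@ey*1e3).round(1))
g=r.capture('wrist')
cv2.imwrite('pics/w2.png',cv2.resize(g[150:270,179:339],(800,600),interpolation=cv2.INTER_CUBIC))
E
```

```text
headL 19.6 -6.2
headR 19.6 10.3
tipL 13.5 -3.2
tipR 13.5 6.1
```

View pics/w2.png

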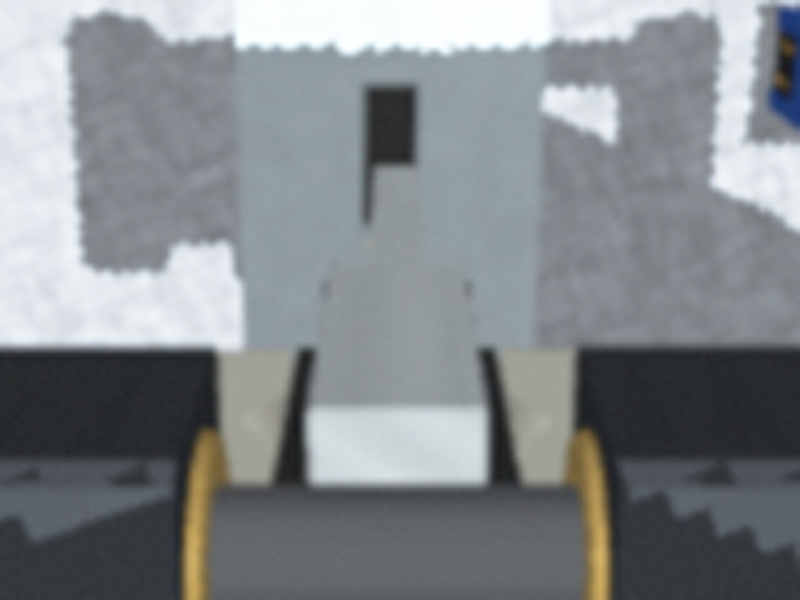

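Sharper crop: the blade tip's far edge is at row 164 (columns 374–418), the head underside edge near row 267, and the head top's far edge at row 405 (columns 306–490).

```bash
python3 - <<'E'
from h import *
i=r.camera_info('wrist');s=r.get_state();T=s['tcp_pos'];y=np.radians(s['eef_rot'][2])
ex=np.array([np.cos(y),np.sin(y)]);ey=np.array([np.sin(y),-np.cos(y)])
for nm,u,v,z in(('headL',306,405,.019),('headR',490,405,.019),('botL',328,267,-.026),('botR',470,267,-.026),('tipL',374,164,-.096),('tipR',418,164,-.096)):
    p=at_z(i,(179+(u+.5)/5-.5,150+(v+.5)/5-.5),T[2]+z)[:2]-T[:2];print(nm,(p@ex*1e3).round(1),(p@ey*1e3).round(1))
S=np.array([.5816,-.2338]);yh=np.radians(16.7)
print('T',T,s['eef_rot'],'turn',-73.3-s['eef_rot'][2],S-T[:2])
E
```

```text
headL 19.9 -8.2
headR 19.9 9.9
botL 18.9 -8.2
botR 18.9 10.4
tipL 14.9 -3.2
tipR 14.9 4.8
T [0.51183863 0.22804548 0.25026848] [ 1.79944479e+02 -4.70082921e-02 -1.10811463e+02] turn 37.5114626754322 [ 0.06976137 -0.46184548]
```

The carrier is centred and upright in the jaws; the constant 0.9 mm sideways shift is camera calibration. I move to 40 mm short of the slot so the wrist camera can see it beside the blade.

Call:
{"op": "jog_arm", "data": {"deltas": [[[-1,0.53,-2,0,0.05],[-1,0.53,-4,0,0.0605],[-1,0.53,-4,0,0.0605],[-1,0.53,-4.5,0,0.0605],[-1,0.53,-4.5,0,0.0605],[-1,0.53,-4.5,0,0.0605],[-1,0.53,-4.5,0,0.0605],[-1,0.53,-4.5,0,0.0605]]]}}

```text
time_s: 5.8
tcp_pos: [0.5543, -0.0981, 0.2499]
eef_rot: [179.9, 0.0, -83.6]
contact_force: [0.2, -0.1, -1.4]
gripper_width: 0.0177
gripper_force: 30.0
```

Call:
{"op": "jog_arm", "data": {"deltas": [[[-1,0.53,-4.5,0,0.0605],[-1,0.53,-3.35,0,0.0605],[-1,0.53,-2,0,0.0605],[-1,0,0,0,0],[-1,0,0,-2,0],[-1,0,0,-1,0],[-1,0,0,0,0],[-1,0,0,0,0]]]}}

```text
time_s: 6.8
tcp_pos: [0.571, -0.195, 0.2216]
eef_rot: [-180.0, -0.0, -73.2]
contact_force: [0.7, -1.2, -1.2]
gripper_width: 0.0178
gripper_force: 30.0
```

```bash
python3 - <<'E'
from h import *
i=r.camera_info('wrist');g=save('wrist','w3');s=r.get_state();print(s['tcp_pos'],s['eef_rot'],s['contact_force'])
import pickle;pickle.dump(({k:(np.array(v) if k=='view' else v) for k,v in i.items()},s),open('w3.pkl','wb'))
cv2.imwrite('pics/w3b.png',cv2.resize(g[90:240,159:359],(800,600),interpolation=cv2.INTER_CUBIC))
E
```

```text
[ 0.57108966 -0.19500529  0.22177065] [-1.79950506e+02 -3.07619267e-02 -7.32489016e+01] [ 0.54313522 -0.72092589 -1.06335448]
```

View pics/w3b.png

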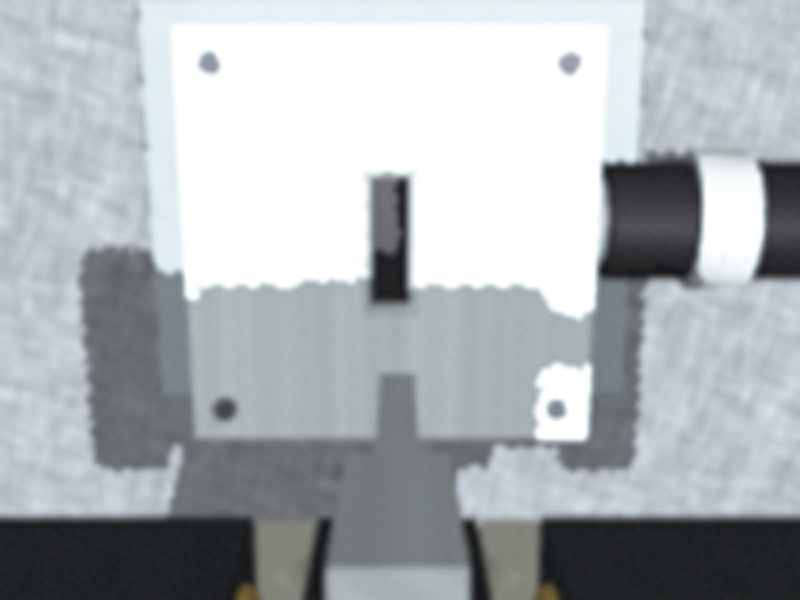

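The hood's top fills the view: screws at (209,63), (569,63), (556,409) and (224,409), slot about (367–411, 174–303), and blade tip's far edge at row 374, columns 379–416.

```bash
python3 - <<'E'
from h import *
import pickle;i,s=pickle.load(open('w3.pkl','rb'));T=s['tcp_pos'];y=np.radians(s['eef_rot'][2])
ex=np.array([np.cos(y),np.sin(y)]);ey=np.array([np.sin(y),-np.cos(y)])
def loc(u,v,z):
    p=at_z(i,(159+(u+.5)/4-.5,90+(v+.5)/4-.5),z)[:2]-T[:2];return np.array([p@ex,p@ey])*1e3
for nm,c in dict(screws=[(209,63),(569,63),(556,409),(224,409)],edges=[(171,23),(608,23),(589,438),(196,438)],slot=[(367,174),(411,174),(410,303),(370,303)]).items():
    P=np.array([loc(*q,.1) for q in c]);e=P[0]+P[1]-P[2]-P[3];print(nm,P.round(1).tolist(),P.mean(0).round(2),np.degrees(np.arctan2(e[1],e[0])).round(2))
for u in(379,416):print('tip',loc(u,374,T[2]-.096))
E
```

```text
screws [[81.8, -42.7], [81.8, 41.3], [-2.4, 41.7], [-2.4, -42.9]] [39.7  -0.64] -0.09
edges [[90.6, -51.1], [90.7, 49.9], [-10.1, 50.5], [-10.2, -50.4]] [40.25 -0.26] -0.36
slot [[56.3, -6.0], [56.3, 4.5], [25.0, 4.4], [25.0, -5.5]] [40.65 -0.64] -0.37
tip [13.49206472 -2.88976449]
tip [13.49682968  5.52217252]
```

Call:
{"op": "jog_arm", "data": {"deltas": [[[-1,0.15,0.05,-1,0],[-1,0,0,-0.7,0],[-1,0,0,-0.4,0],[-1,0,0,0,0],[-1,0,0,0,0]]]}}

```text
time_s: 7.48
tcp_pos: [0.5723, -0.1947, 0.2002]
eef_rot: [-180.0, -0.0, -73.3]
contact_force: [-0.0, 0.2, -0.8]
gripper_width: 0.0178
gripper_force: 30.0
```

```bash
python3 - <<'E'
from h import *
i=r.camera_info('wrist');g=save('wrist','w4');s=r.get_state();print(s['tcp_pos'],s['eef_rot'],s['contact_force'])
import pickle;pickle.dump(({k:(np.array(v) if k=='view' else v) for k,v in i.items()},s),open('w4.pkl','wb'))
cv2.imwrite('pics/w4b.png',cv2.resize(g[105:225,179:339],(800,600),interpolation=cv2.INTER_CUBIC))
E
```

```text
[ 0.57236701 -0.19473148  0.20031286] [-1.79978062e+02 -1.12742929e-02 -7.32711009e+01] [ 0.51794974  0.62544603 -0.88021267]
```

View pics/w4b.png

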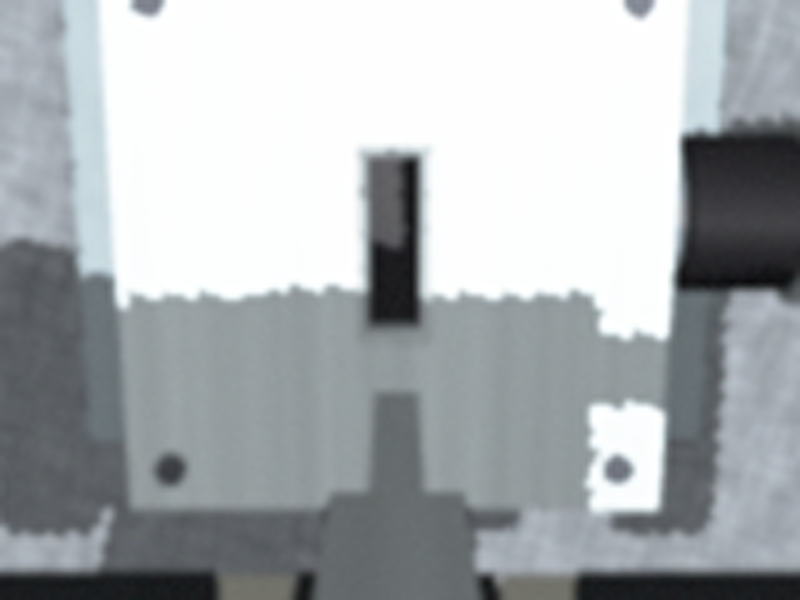

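The slot spans columns 366–420 (rows 153–325) with centre about 393.5. The blade tip is at columns 375–418, row 393, and the lower screws are at (170,469) and (618,469).

```bash
python3 - <<'E'
from h import *
import pickle;i,s=pickle.load(open('w4.pkl','rb'));T=s['tcp_pos'];y=np.radians(s['eef_rot'][2])
ex=np.array([np.cos(y),np.sin(y)]);ey=np.array([np.sin(y),-np.cos(y)])
def loc(u,v,z):
    p=at_z(i,(179+(u+.5)/5-.5,105+(v+.5)/5-.5),z)[:2]-T[:2];return np.array([p@ex,p@ey])*1e3
for nm,u,v in[('scL',170,469),('scR',618,469),('edL',130,508),('edR',661,508),('slF1',366,155),('slF2',420,155),('slN1',368,325),('slN2',420,325)]:print(nm,loc(u,v,.1).round(2))
for u in(375,418):print('tip',loc(u,393,T[2]-.096).round(2))
t=np.array([40.5,-.8])
E
```

```text
scL [ -2.46 -41.43]
scR [-2.42 42.98]
edL [-10.25 -49.4 ]
edR [-10.2   51.52]
slF1 [55.72 -4.17]
slF2 [55.73  5.36]
slN1 [25.17 -3.98]
slN2 [25.18  5.52]
tip [13.47 -2.68]
tip [13.47  5.15]
```

```bash
python3 - <<'E'
from h import *
import pickle
def run(f,x0,y0,k,L):
    i,s=pickle.load(open(f,'rb'));T=s['tcp_pos'];y=np.radians(s['eef_rot'][2]);ex=np.array([np.cos(y),np.sin(y)])
    for v,z in L:
        p=at_z(i,(x0+(398+.5)/k-.5,y0+(v+.5)/k-.5),T[2]+z)[:2]-T[:2];print(f,v,z,(p@ex*1e3).round(2))
run('w4.pkl',179,105,5,[(493,-.026),(393,-.096),(325,.1-.2003)])
run('w3.pkl',159,90,4,[(567,.019),(374,-.096)])
# edge rows around columns of carrier, gradient extraction
for n,cols in(('w1',(255,262)),('w3',(255,262)),('w4',(255,262))):
    g=cv2.imread(f'pics/{n}.png')[:,cols[0]:cols[1]].mean((1,2));d=np.diff(g)
    print(n,[(k,round(d[k],0)) for k in range(130,245) if abs(d[k])>6])
E
```

```text
w4.pkl 493 -0.026 18.14
w4.pkl 393 -0.096 13.47
w4.pkl 325 -0.1003 25.18
w3.pkl 567 0.019 18.86
w3.pkl 374 -0.096 13.49
w1 [(130, np.float64(-59.0)), (131, np.float64(-63.0)), (132, np.float64(-21.0)), (133, np.float64(14.0)), (134, np.float64(79.0)), (135, np.float64(84.0)), (136, np.float64(7.0)), (156, np.float64(-8.0)), (157, np.float64(-39.0)), (158, np.float64(-43.0)), (159, np.float64(-9.0)), (163, np.float64(-14.0)), (164, np.float64(-39.0)), (165, np.float64(-43.0)), (166, np.float64(-14.0)), (181, np.float64(26.0)), (182, np.float64(51.0)), (183, np.float64(26.0)), (230, np.float64(25.0)), (231, np.float64(23.0)), (232, np.float64(9.0))]
w3 [(132, np.float64(-40.0)), (133, np.float64(-59.0)), (134, np.float64(-40.0)), (135, np.float64(-13.0)), (151, np.float64(-8.0)), (152, np.float64(-13.0)), (153, np.float64(-13.0)), (162, np.float64(-7.0)), (163, np.float64(11.0)), (164, np.float64(38.0)), (165, np.float64(39.0)), (166, np.float64(21.0)), (167, np.float64(7.0)), (168, np.float64(6.0)), (182, np.float64(-23.0)), (183, np.float64(-21.0)), (230, np.float64(18.0)), (231, np.float64(21.0)), (232, np.float64(10.0))]
w4 [(133, np.float64(-24.0)), (134, np.float64(-49.0)), (135, np.float64(-53.0)), (136, np.float64(-41.0)), (137, np.float64(-13.0)), (152, np.float64(-7.0)), (153, np.float64(-17.0)), (154, np.float64(-15.0)), (167, np.float64(8.0)), (168, np.float64(28.0)), (169, np.float64(38.0)), (170, np.float64(28.0)), (171, np.float64(11.0)), (182, np.float64(-19.0)), (183, np.float64(-19.0)), (230, np.float64(16.0)), (231, np.float64(18.0)), (232, np.float64(9.0))]
```

No slip in the grip: the blade rows are the same in all three pictures. Remaining shift: about 41 mm along the slot and −0.4 mm across. I traverse slightly raised, then lower slowly and watch the forces.

Call:
{"op": "jog_arm", "data": {"deltas": [[[-1,0,0,0.6,0],[-1,0.4,-1.3,0,0],[-1,0.4,-1.3,0,0],[-1,0.42,-1.33,0,0],[-1,0,0,0,0],[-1,0,0,-0.4,0],[-1,0,0,-0.2,0],[-1,0,0,0,0]]]}}

```text
time_s: 8.52
tcp_pos: [0.5842, -0.2337, 0.1998]
eef_rot: [180.0, 0.0, -73.2]
contact_force: [0.6, 0.0, -1.4]
gripper_width: 0.0179
gripper_force: 30.0
```

Call:
{"op": "jog_arm", "data": {"deltas": [[[-1,0,0,-0.1,0],[-1,0,0,-0.1,0],[-1,0,0,-0.1,0],[-1,0,0,-0.1,0]]]}}

```text
time_s: 9.02
tcp_pos: [0.5844, -0.2339, 0.196]
eef_rot: [-180.0, -0.0, -73.3]
contact_force: [0.1, -0.2, -0.9]
gripper_width: 0.0173
gripper_force: 30.0
```

Call:
{"op": "jog_arm", "data": {"deltas": [[[-1,0,0,-0.05,0],[-1,0,0,-0.05,0],[-1,0,0,0,0]]]}}

```text
time_s: 9.4
tcp_pos: [0.5844, -0.234, 0.195]
eef_rot: [180.0, 0.0, -73.3]
contact_force: [-0.1, -0.1, -1.7]
gripper_width: 0.0182
gripper_force: 30.0
```

Call:
{"op": "jog_arm", "data": {"deltas": [[[-1,0,0,-0.05,0],[-1,0,0,-0.05,0],[-1,0,0,0,0]]]}}

```text
time_s: 9.78
tcp_pos: [0.5844, -0.2339, 0.194]
eef_rot: [180.0, 0.0, -73.3]
contact_force: [-0.2, 0.2, -1.7]
gripper_width: 0.018
gripper_force: 30.0
```

Call:
{"op": "jog_arm", "data": {"deltas": [[[-1,0,0,-0.05,0],[-1,0,0,0,0]]]}}

```text
time_s: 10.02
tcp_pos: [0.5844, -0.234, 0.1935]
eef_rot: [180.0, 0.0, -73.3]
contact_force: [0.4, 0.5, -1.8]
gripper_width: 0.0177
gripper_force: 30.0
```

Call:
{"op": "jog_arm", "data": {"deltas": [[[-1,0,0,-0.05,0],[-1,0,0,0,0]]]}}

```text
time_s: 10.28
tcp_pos: [0.5844, -0.234, 0.193]
eef_rot: [180.0, 0.0, -73.3]
contact_force: [-0.1, 0.3, -1.4]
gripper_width: 0.0182
gripper_force: 30.0
```

Tip is at about z = 0.097, inside the mouth, with no contact yet. I carry on.

Call:
{"op": "jog_arm", "data": {"deltas": [[[-1,0,0,-0.05,0],[-1,0,0,-0.05,0],[-1,0,0,0,0]]]}}

```text
time_s: 10.65
tcp_pos: [0.5844, -0.234, 0.192]
eef_rot: [180.0, 0.0, -73.3]
contact_force: [-0.3, 0.3, -1.3]
gripper_width: 0.0179
gripper_force: 30.0
```

Call:
{"op": "jog_arm", "data": {"deltas": [[[-1,0,0,-0.05,0],[-1,0,0,-0.05,0],[-1,0,0,0,0]]]}}

```text
time_s: 11.02
tcp_pos: [0.5843, -0.234, 0.191]
eef_rot: [180.0, 0.0, -73.3]
contact_force: [0.0, -0.2, -1.5]
gripper_width: 0.0179
gripper_force: 30.0
```

Call:
{"op": "jog_arm", "data": {"deltas": [[[-1,0,0,-0.1,0],[-1,0,0,-0.1,0],[-1,0,0,0,0]]]}}

```text
time_s: 11.4
tcp_pos: [0.5843, -0.2339, 0.1889]
eef_rot: [180.0, 0.0, -73.3]
contact_force: [0.6, -0.1, -1.5]
gripper_width: 0.018
gripper_force: 30.0
```

Call:
{"op": "jog_arm", "data": {"deltas": [[[-1,0,0,-0.15,0],[-1,0,0,-0.15,0],[-1,0,0,-0.15,0],[-1,0,0,-0.15,0]]]}}

```text
time_s: 11.9
tcp_pos: [0.5844, -0.234, 0.1829]
eef_rot: [180.0, -0.0, -73.3]
contact_force: [-0.7, -0.5, -1.4]
gripper_width: 0.0181
gripper_force: 30.0
```

Call:
{"op": "jog_arm", "data": {"deltas": [[[-1,0,0,-0.2,0],[-1,0,0,-0.2,0],[-1,0,0,-0.2,0],[-1,0,0,-0.2,0]]]}}

```text
time_s: 12.4
tcp_pos: [0.5844, -0.234, 0.1749]
eef_rot: [180.0, -0.0, -73.3]
contact_force: [-0.1, 0.1, -1.9]
gripper_width: 0.0178
gripper_force: 30.0
```

Call:
{"op": "jog_arm", "data": {"deltas": [[[-1,0,0,-0.2,0],[-1,0,0,-0.2,0],[-1,0,0,-0.2,0],[-1,0,0,-0.2,0],[-1,0,0,-0.2,0],[-1,0,0,-0.2,0]]]}}

```text
time_s: 13.15
tcp_pos: [0.5844, -0.234, 0.1629]
eef_rot: [180.0, -0.0, -73.3]
contact_force: [-0.3, 1.0, -0.7]
gripper_width: 0.0181
gripper_force: 30.0
```

Call:
{"op": "jog_arm", "data": {"deltas": [[[-1,0,0,-0.2,0],[-1,0,0,-0.2,0],[-1,0,0,-0.2,0],[-1,0,0,-0.2,0],[-1,0,0,-0.2,0],[-1,0,0,-0.2,0],[-1,0,0,0,0]]]}}

```text
time_s: 14.02
tcp_pos: [0.5843, -0.234, 0.1508]
eef_rot: [180.0, 0.0, -73.3]
contact_force: [-0.2, 0.1, -1.8]
gripper_width: 0.0179
gripper_force: 30.0
```

Call:
{"op": "jog_arm", "data": {"deltas": [[[-1,0,0,-0.25,0],[-1,0,0,-0.25,0],[-1,0,0,-0.25,0],[-1,0,0,-0.25,0],[-1,0,0,-0.2,0],[-1,0,0,-0.15,0],[-1,0,0,-0.1,0],[-1,0,0,0,0]]]}}

```text
time_s: 15.02
tcp_pos: [0.5844, -0.234, 0.1365]
eef_rot: [180.0, 0.0, -73.3]
contact_force: [0.5, 0.1, -1.8]
gripper_width: 0.0178
gripper_force: 30.0
```

Call:
{"op": "jog_arm", "data": {"deltas": [[[-1,0,0,0,0],[-1,0,0,0,0],[-1,0,0,0,0],[-1,0,0,0,0]]]}}

```text
time_s: 15.52
tcp_pos: [0.5844, -0.234, 0.1366]
eef_rot: [180.0, 0.0, -73.3]
contact_force: [0.4, 0.8, -1.2]
gripper_width: 0.018
gripper_force: 30.0
```

```bash
python3 - <<'E'
from h import *
a=save('scene','s5');w=save('wrist','w5');s=r.get_state();print(s['tcp_pos'],s['eef_rot'],s['contact_force'],s['moment'])
A=cv2.resize(a[110:230,160:280],(400,400),interpolation=cv2.INTER_CUBIC)
W=cv2.resize(w[130:250,199:319],(400,400),interpolation=cv2.INTER_CUBIC)
cv2.imwrite('pics/c5.png',np.hstack([A,W]))
E
```

```text
[ 0.58439415 -0.23398739  0.13656619] [-1.79998451e+02  6.40632671e-04 -7.32708610e+01] [-0.04988904  0.2687291  -1.38309502] [ 0.08889301 -0.02565605 -0.00642277]
```

View pics/c5.png

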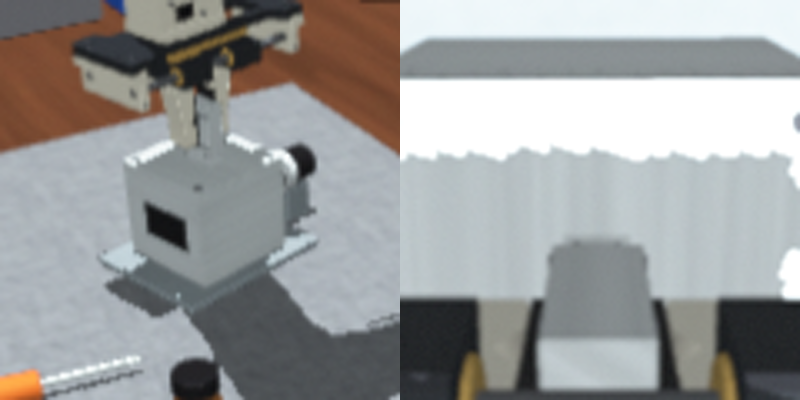

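The left half shows the head held above the hood with the blade down through the slot. In the right half the head is upright in the jaws and the forces are near zero, so the job is ready to hand in.

```bash
python3 -c "
from plant import r
print(r.close_job())"
```

```text
the job is handed in; nothing more can be done
None
```

The job is handed in after about 16 s. By my measurements, the carrier is held upright and still in the hood's slot, with its cartridge level with the middle of the windows (within about 1 mm) and its head about 10 mm above the hood. Sampled forces during the lowering stayed below 2 N, and I touched nothing else.

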